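# Rock a stuck cartridge out of its dock

### The job

The yellow-handled cartridge is stuck between two stiff clamps in the slanted dock, and a straight pull will not free it. Rock it sideways, first one way and then the other, until both orange clamps have been pushed fully back, then draw it out along its slope and set it gently, foot first, down on the floor of the red caddy. Leave everything else where it is.

Things in the scene. Friction and masses are not known exactly. Their poses are not given: they have to be found in the camera images.
- socket: Slot of the fixed white dock (200 x 190 mm, 160 high; yaw varies). Origin: centre of the slot's floor, where the cartridge's foot stands. z: up out of the slot along its slope, 25 degrees from vertical, leaning to the robot's side. y: the slot's width, the direction of rocking. x: across the slot, pointing away from the robot and up. The slot is 30 mm thick (x).
- mouth (a point): Centre of the slot's flat mouth, 104 mm up socket z from the slot's floor; axes as socket. Open over 110 mm (y) and 30 mm (x); the housing there is 178 mm wide (y) and 54 mm thick (x). Nothing stands above it but the cartridge.
- pivot (a point): Point about which the stuck cartridge rocks in the slot's y-z plane, 18 mm up socket z from the slot's floor. The clamp is fully back at about 0.20 rad of rocking to its side, where a stop is met: the handle is then about 27 mm sideways. The handle must be pushed with 7 to 10 N.
- cartridge_mid (a point): Centre of the stuck cartridge, half-way up: black, flat, with a yellow T-handle, 172 mm long, 0.15 to 0.31 kg. z from foot to handle, y along its width, x through its thickness. Below the handle a neck 42 wide x 22 thick, then, 14 mm below this point, shoulders 60 wide x 26 thick, then a foot 36 wide, rounded below to 18 mm radius.
- cartridge_handle (a point): Centre of the yellow handle, 68 mm above the cartridge's centre, 154 mm above the bottom of its foot; axes as the cartridge. A bar 94 mm wide (y), 20 mm thick (x), 36 mm tall (z): grip it across its thickness, tool in line with the slope.
- cartridge_foot (a point): Bottom centre of the cartridge's foot; axes as the cartridge.
- clamp_left (a joint): Orange clamp on the +y side of socket: how far it is pushed back along +y, in m: 0 to 0.003 at the start, 0.014 at its stop. It hooks over the cartridge's shoulder and lets go from about 0.009; take it as fully back from 0.011. It stays where it is pushed (12 N of dry friction).
- clamp_right (a joint): The same on the -y side, pushed back along -y.
- caddy: Fixed open red box, 150 (x) x 170 (y) x 100 mm high, walls and floor 5 mm. Origin: centre of its underside, z up. The cartridge fits in upright with room to spare, its handle above the rim; let go there, it leans on the wall.
- fresh_mid (a point): Centre of a fresh cartridge of the same shape, white with a green handle, lying flat on the table; to be left alone.
- wash_bottle: White bottle with a blue cap, 66 mm across, 170 mm high, standing; origin at the centre of its underside; to be left alone.
- tip_box: Blue box with a clear lid, 125 x 85 x 73 mm; origin at the centre of its underside; to be left alone.
- tube_rack: Yellow rack with coloured tube caps, 100 x 200 x 67 mm; origin at the centre of its underside; to be left alone.
- multichannel: Black and yellow multichannel pipette lying flat, about 215 x 90 x 30 mm; origin near its middle, on its underside; to be left alone.
- marker: Blue marker pen, 18 mm thick, 130 mm long, lying; to be left alone.
Mind the look-alikes: they are no part of the job. Of the things that look like the caddy, the middle-sized one is meant.

How it is judged:
By the outcome, as a careful person would: the job done as asked, in the order asked, and still so for the second after the job is handed in, with the robot touching nothing.
It also fails if it takes over 58 s, if anything falls off the work surface, if the arm or the gripper's body presses on something with over 40 N, if the wrist force passes 120 N, or if a joint passes its speed limit or range.

### The arm

A 7-joint arm with a two-finger parallel gripper is mounted at the origin on the work surface. World frame = base frame: x ahead of the robot, y to its left, z up, the work surface at z = 0. Lengths are in m, angles in rad, forces in N, time in s.
With the tool pointing down it reaches from about 0.425 to 0.95 m from the base axis. Payload 4.7 kg.
Tool frame: the origin (TCP) lies at the very end of the fingers, on their centre line; the grasp point (between the pads) lies 19 mm behind it; z points along the fingers, y is the line along which they close (so a half turn about z gives the same grasp; the last joint's range is limited). The gripper opens to 87 mm and grips with 3 to 60 N. Pads are 19 mm wide; open, the fingers measure 117 mm over their backs; the gripper's body (75 mm by 190 mm) begins 51 mm behind the grasp point.
Start: joints at [-1.268, 0.469, -0.049, 1.532, 0.024, 1.141, -0.082], TCP at [0.22, 0.638, 0.223] pointing down, gripper open.
Joint ranges: [-2.59, 2.59], [-0.33, 1.99], [-1.39, 1.29], [0.1, 2.45], [-1.04, 4.18], [0.21, 1.99], [-2.66, 2.66]. Speed limits (rad/s): [2.57, 2.57, 3.14, 3.14, 3.14, 3.14, 3.14].

### API

Orientations are given as [roll, pitch, yaw] about the fixed x, y, z axes, in that order (R = Rz(yaw) Ry(pitch) Rx(roll)).
In Python, from bench import readout, vision, order, look_for, cut_out gives the robot as it stands. The module is installed in compiled form; this text tells all that it offers.
- The arm moves only by the tool arm_command, never from a script. Its argument "moves" is a list that holds one entry, the list of rows, each a list of 6 numbers: the shift along the tool's x, y, z in units of 50 mm (1.0 is 50 mm), then the turn, a rotation vector about the tool's x, y, z in units of 8 degrees (1.0 is 8 degrees). A call has 1 to 5 rows; each row shifts and turns the commanded pose from where the row before left it, along the tool's axes as they then stand; what a row does not reach is not made up. A row lasts 1/8 s, in which the tool goes at most 62.5 mm and 10.7 degrees, less where a joint would pass 70% of its speed; a pose out of reach is approached as far as the arm can. A call with a number of a shift or a turn outside -1 to 1 is refused whole. A call with a gripper value outside its range is refused whole. "jaw" is the opening, from 0 (shut) to 1 (fully open), set as the call begins (left out, the last holds). The fingers move at their own pace and stop on an object; the grip force is fixed at half the most. Time passes only in rows, so rows that do not move let the fingers close. It gives the time, the measured TCP pose, the force, the opening and the grip force at its end, in the units of the state.
- readout.get_obs(): the state, without advancing time (a new reading comes with each control period).
- vision.get_image(name): name is "scene" or "top"; returns the picture (480x640x3 uint8, red, green, blue); there is no depth.
- vision.camera_info(name): a dict with "K" (3x3 intrinsics, pixels), "eye" and "rotation" of the camera in the world. Camera axes: x right, y down, z forward; pixel columns grow to the right and rows downward; lengths in m; the calibration is good to about 2 mm. A picture is of the moment at which its call begins. camera_info takes no time and is no camera call.
- order.hand_in(): hands the job in; it is judged then, once.
Trained networks look in the newest picture that a camera, given by its name, has taken for a name from the list of things; names that differ only in an ending like _2 or _b are one class to them, and where a whole thing is asked for, a point or a joint stands for the part that bears it (a point fixed in the world has none). Each returns a list of dicts, best first, with "confidence" (0 to 1); they miss things now and then, are a little off and sometimes report something else, mostly with a low value. They report only what shows in the picture. A call takes as long as a camera call. They do not tell look-alikes from the thing itself.
- look_for(query, camera): "point" ([x, y, z] in m, in the coordinates of the camera as it stood for that picture, good to about 4 mm: the middle of the surface that is visible of it).
- cut_out(query, camera): "pixels" (480x640 bool, what is visible of it).
The state is a dict: "time": time; "joints": joint angles; "qd": joint speeds; "effort": joint torques, N m; "tool_pos": TCP position; "tcp_rot": TCP orientation; "ft_force": force on the tool from outside, world axes, zero at the start; "wrist_torque": the same for the moment, N m; "opening": finger opening in m; "finger_force": force on a finger pad.
Only numpy, scipy, OpenCV 4.12 (cv2) and the standard library are available. Lean on these libraries where they do the work, as an engineer would, in place of code of your own. Each camera call takes 0.05 s, during which the arm holds its last target. There are 200 camera calls.

## Working session

There is one attempt and no reset: what is moved stays moved. The work goes in short steps, Python scripts to look and compute and a tool call to move; the robot and the scene stay as the last step left them, time stands still between calls to the robot, and variables do not carry over. Pictures are saved under pics/ and viewed, at most 10 in all, crops included, and the job is handed in when it is done.

Besides the shell and the picture viewer there is one more tool, called after "Emit:" by a JSON object that holds its "api" and its "payload", one argument or row to a line. arm_command: Moves the arm, as the interface text tells. Its arguments: {"type":"object","properties":{"moves":{"type":"array","items":{"type":"array","items":{"type":"array","items":{"type":"number"}}}},"jaw":{"type":"number"}},"required":["moves"]}

```bash
mkdir -p pics
python3 - <<'E'
from bench import readout, vision, order, look_for, cut_out
import cv2, numpy as np
for n in ("scene","top"):
    im=vision.get_image(n); cv2.imwrite(f"pics/{n}0.png",im[:,:,::-1])
    c=vision.camera_info(n); print(n,c)
    E=np.array(c["eye"]);R=np.array(c["rotation"])
    for q in ("socket","cartridge_mid","cartridge_handle","caddy","clamp_left","clamp_right","fresh_mid"):
        for d in look_for(q,n)[:4]:
            print(q,round(d["confidence"],2),np.round(R@np.array(d["point"])+E,3))
print(readout.get_obs())
E
```

```text
scene {'K': array([[477.9330199 ,   0.        , 321.93937405],
       [  0.        , 477.9330199 , 241.49592895],
       [  0.        ,   0.        ,   1.        ]]), 'eye': array([1.15678561, 0.28097822, 1.12814024]), 'rotation': array([-2.52067012,  0.01354878,  1.93612496])}
socket 0.74 [3.937 3.061 3.908]
socket 0.66 [3.545 2.669 3.516]
cartridge_mid 0.8 [3.883 3.007 3.854]
cartridge_handle 0.94 [3.882 3.006 3.853]
cartridge_handle 0.32 [3.578 2.702 3.55 ]
caddy 0.83 [3.175 2.3   3.147]
caddy 0.69 [3.129 2.253 3.1  ]
clamp_left 0.16 [3.884 3.009 3.856]
fresh_mid 0.67 [4.942 4.066 4.913]
top {'K': array([[614.04064383,   0.        , 323.45103054],
       [  0.        , 614.04064383, 247.19930844],
       [  0.        ,   0.        ,   1.        ]]), 'eye': array([0.4214511 , 0.03599548, 1.77513165]), 'rotation': array([-3.0796976 , -0.01390663, -1.55546898])}
socket 0.77 [-2.631 -3.017 -1.278]
socket 0.65 [-2.551 -2.937 -1.197]
socket 0.63 [-1.717 -2.102 -0.363]
cartridge_mid 0.93 [-2.564 -2.95  -1.211]
cartridge_handle 0.67 [-2.564 -2.949 -1.21 ]
caddy 0.97 [-1.713 -2.098 -0.359]
[... 217 characters left out ...]
2.321]
{'time': 0.8, 'joints': array([-1.26788491,  0.46855934, -0.04861014,  1.53252666,  0.02405402,
        1.14100366, -0.08231191]), 'qd': array([ 0.00090118, -0.00039886,  0.00036207,  0.00128153,  0.00069982,
       -0.00113393,  0.00049759]), 'effort': array([ 2.45306792e-04, -5.07781971e+01, -8.04563100e-02, -2.36445451e+01,
       -6.13331795e-02,  3.11729440e-02,  9.05005521e-06]), 'tool_pos': array([0.21982508, 0.63820482, 0.22258899]), 'tcp_rot': array([ 3.14151000e+00, -8.57238072e-05,  2.80976976e+00]), 'ft_force': array([ 0.05944485, -0.23576113, -0.34070588]), 'wrist_torque': array([-0.04708664, -0.0304571 , -0.01079295]), 'finger_force': 0.0, 'opening': 0.08735097583937447}
```

View images.

```bash
cat > h.py <<'E'
from bench import readout, vision, order, look_for, cut_out
import cv2, numpy as np
from scipy.spatial.transform import Rotation as Ro
def cam(n):
    c=vision.camera_info(n); return np.array(c["K"]),np.array(c["eye"]),Ro.from_euler("xyz",c["rotation"]).as_matrix()
def find(q,n,k=4):
    K,E,R=cam(n); return [(round(d["confidence"],2),np.round(R@np.array(d["point"])+E,3)) for d in look_for(q,n)[:k]]
def proj(P,n):
    K,E,R=cam(n); p=(np.atleast_2d(P)-E)@R@K.T; return p[:,:2]/p[:,2:]
def ray(u,v,n):
    K,E,R=cam(n); d=R@np.linalg.solve(K,[u,v,1]); return E,d/np.linalg.norm(d)
def at_z(u,v,n,z):
    E,d=ray(u,v,n); return E+d*(z-E[2])/d[2]
E
python3 - <<'E'
from h import *
for n in ("scene","top"):
    vision.get_image(n)
    for q in ("socket","cartridge_mid","cartridge_handle","caddy","clamp_left","clamp_right"):
        for c,p in find(q,n): print(n,q,c,p,proj(p,n).round())
E
```

```text
scene socket 0.68 [ 0.642 -0.139  0.132] [[243. 269.]]
scene socket 0.53 [ 0.597 -0.151  0.195] [[243. 239.]]
scene cartridge_mid 0.65 [ 0.6   -0.154  0.191] [[242. 240.]]
scene cartridge_handle 0.69 [ 0.597 -0.152  0.189] [[243. 240.]]
scene cartridge_handle 0.66 [0.388 0.498 0.035] [[509. 284.]]
scene caddy 0.8 [0.78  0.197 0.006] [[352. 385.]]
scene caddy 0.69 [0.562 0.209 0.03 ] [[384. 306.]]
scene caddy 0.67 [0.192 0.271 0.062] [[442. 201.]]
scene clamp_right 0.43 [ 0.639 -0.139  0.131] [[244. 268.]]
top socket 0.93 [ 0.628 -0.144  0.14 ] [[383. 209.]]
top cartridge_mid 0.77 [ 0.591 -0.157  0.206] [[391. 220.]]
top cartridge_handle 0.97 [ 0.594 -0.152  0.204] [[389. 219.]]
top caddy 0.88 [0.217 0.278 0.009] [[229. 356.]]
top caddy 0.87 [0.585 0.217 0.012] [[253. 227.]]
top caddy 0.69 [0.793 0.2   0.   ] [[261. 157.]]
top clamp_left 0.55 [0.638 0.393 0.113] [[185. 203.]]
top clamp_left 0.52 [ 0.615 -0.121  0.136] [[374. 214.]]
top clamp_right 0.57 [ 0.617 -0.192  0.134] [[401. 214.]]
```

View pics/scene0.png

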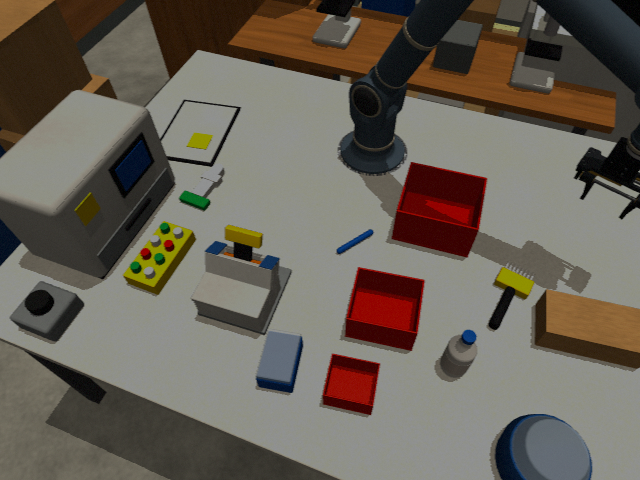

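View pics/top0.png

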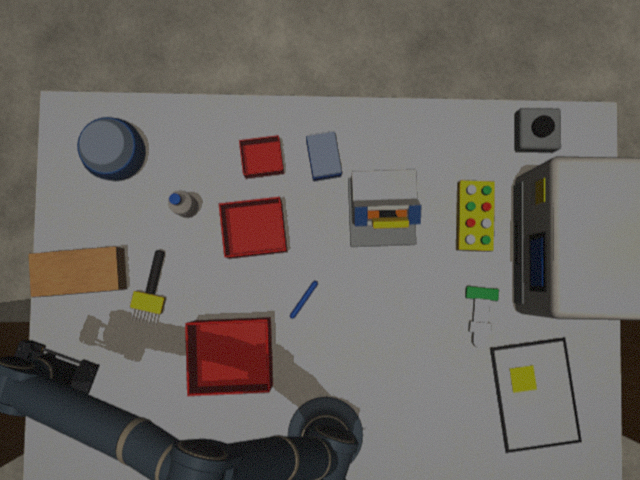

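```bash
cat >> h.py <<'E'
from scipy.optimize import minimize
def hullmask(P,n):
    m=np.zeros((480*4,640*4),np.uint8); p=(proj(P,n)*4+1.5).round().astype(np.int32)
    cv2.fillConvexPoly(m,cv2.convexHull(p),1); return m>0
def box(s): 
    return np.array([[i,j,k] for i in(-.5,.5) for j in(-.5,.5) for k in(-.5,.5)])*s
def fit(masks,model,x0,steps):
    big={n:cv2.resize(m.astype(np.uint8),None,fx=4,fy=4,interpolation=cv2.INTER_NEAREST)>0 for n,m in masks.items()}
    def f(x): return sum(1-(a&b).sum()/(a|b).sum() for n,b in big.items() for a in [hullmask(model(x),n)])
    x0=np.array(x0,float); S=np.vstack([x0]+[x0+d for d in np.diag(steps)])
    r=minimize(f,x0,method="Nelder-Mead",options=dict(initial_simplex=S,xatol=1e-4,fatol=1e-4,maxiter=400))
    S=np.vstack([r.x]+[r.x-d/2 for d in np.diag(steps)])
    r=minimize(f,r.x,method="Nelder-Mead",options=dict(initial_simplex=S,xatol=1e-4,fatol=1e-4,maxiter=400))
    return r.x,r.fun
T=np.radians(25)
def sockR(yaw,rock=0): return (Ro.from_euler("z",yaw)*Ro.from_euler("y",-T)*Ro.from_euler("x",rock)).as_matrix()
def near(q,n,p):
    u=proj(p,n)[0]; c=[]
    for d in cut_out(q,n):
        m=d["pixels"]; yx=np.argwhere(m)
        c.append((np.hypot(*(yx.mean(0)[::-1]-u)),m,d["confidence"]))
    c.sort(key=lambda t:t[0]); print(q,n,[(round(t[0]),int(t[1].sum()),round(t[2],2)) for t in c]); return c[0][1]
def yellow(n,p,r=40):
    im=vision.get_image(n); h=cv2.cvtColor(im,cv2.COLOR_RGB2HSV)
    m=(h[...,0]>20)&(h[...,0]<34)&(h[...,1]>150)&(h[...,2]>60)
    u=proj(p,n)[0].astype(int); w=np.zeros_like(m); w[u[1]-r:u[1]+r,u[0]-r:u[0]+r]=1; return m&w
E
python3 - <<'E'
from h import *
hp=np.array([.594,-.152,.2])
ms={n:yellow(n,hp) for n in("scene","top")}
print({n:int(m.sum()) for n,m in ms.items()})
hm=lambda x:x[:3]+box([.02,.094,.036])@sockR(x[3],x[4]).T
print(fit(ms,hm,[*hp,0,0],[.01,.01,.01,.1,.05]))
print(fit(ms,lambda x:hm([*x,0]),[*hp,0],[.01,.01,.01,.1]))
cp=np.array([.57,.213,.03]); mc={n:near("caddy",n,cp) for n in("scene","top")}
cm=lambda x:np.array([x[0],x[1],.05])+box([.15,.17,.1])@Ro.from_euler("z",x[2]).as_matrix().T
print("caddy",fit(mc,cm,[.57,.213,0],[.01,.01,.1]))
print(fit({"top":mc["top"]},cm,[.57,.213,0],[.01,.01,.1]))
ims=[]
for n in("scene","top"):
    im=vision.get_image(n); c=proj(hp,n)[0].astype(int)
    ims.append(cv2.resize(im[c[1]-45:c[1]+65,c[0]-55:c[0]+55],(400,400),interpolation=2))
cv2.imwrite("pics/c1.png",np.hstack(ims)[:,:,::-1])
E
```

```text
{'scene': 564, 'top': 347}
(array([ 0.58748154, -0.1565129 ,  0.18930577, -0.03399632,  0.09093133]), np.float64(0.37042911767033726))
(array([ 0.58671989, -0.15450734,  0.19196802,  0.03557942]), np.float64(0.3877477535414833))
caddy scene [(1, 5066, 0.61), (83, 2634, 0.81), (114, 6568, 0.86)]
caddy top [(5, 3604, 0.94), (127, 6506, 0.97)]
caddy (array([0.57931454, 0.21140577, 0.13561921]), np.float64(0.04957103522161199))
(array([0.57953322, 0.21166507, 0.13062749]), np.float64(0.027352614964593513))
```

View pics/c1.png

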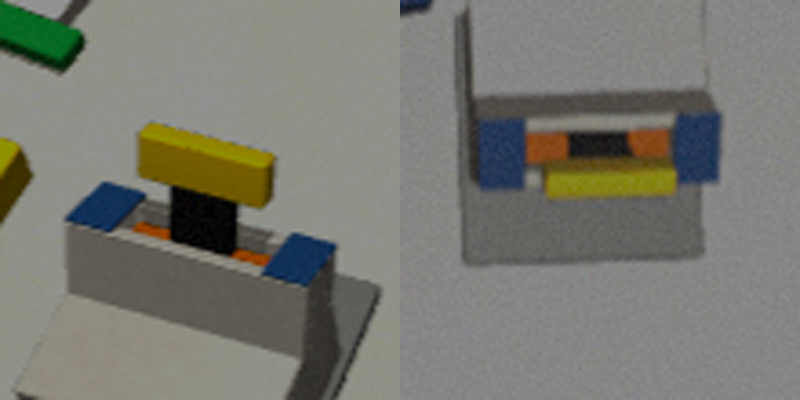

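Run:
```python
from h import *
mp=np.array([.605,-.15,.1486])
def blue(n):
    im=vision.get_image(n); h=cv2.cvtColor(im,cv2.COLOR_RGB2HSV)
    m=((h[...,0]>100)&(h[...,0]<125)&(h[...,1]>130)).astype(np.uint8)
    u=proj(mp,n)[0].astype(int); w=np.zeros_like(m); w[u[1]-30:u[1]+30,u[0]-50:u[0]+50]=1; m*=w
    p=cv2.findNonZero(m); o=np.zeros_like(m); cv2.fillConvexPoly(o,cv2.convexHull(p),1); print(n,m.sum(),o.sum(),p.reshape(-1,2).min(0),p.reshape(-1,2).max(0)); return o>0
mb={n:blue(n) for n in("scene","top")}
mm=lambda x:x[:3]+box([.054,.178,0])@sockR(x[3]).T
for ks in(("scene","top"),("top",),("scene",)):
    print(ks,fit({k:mb[k] for k in ks},mm,[*mp,0],[.01,.01,.005,.1]))
    x,f=fit({k:mb[k] for k in ks},lambda x:mm([x[0],x[1],.1486,x[2]]),[.605,-.15,0],[.01,.01,.1]); print(" zfixed",x,f)
    h=np.array([x[0],x[1],.1486])+.05*sockR(x[2])[:,2]; print(" handle",h)
def yel(n):
    im=vision.get_image(n); h=cv2.cvtColor(im,cv2.COLOR_RGB2HSV)
    m=((h[...,0]>20)&(h[...,0]<34)&(h[...,1]>120)&(h[...,2]>40)).astype(np.uint8)
    k,l,s,c=cv2.connectedComponentsWithStats(m); u=proj([.587,-.155,.194],n)[0]
    i=1+np.argmin(np.hypot(*(c[1:]-u).T)+(s[1:,4]<60)*1e3); print(n,s[i]); return l==i
my={n:yel(n) for n in("scene","top")}
hm=lambda x:x[:3]+box([.02,.094,.036])@sockR(x[3],x[4]).T
x,f=fit(my,hm,[.587,-.152,.194,0.03,0],[.01,.01,.01,.1,.05]);print("handle",x,f)
```

```text
scene 330 932 [206 241] [278 268]
top 384 1174 [355 206] [420 224]
('scene', 'top') (array([ 0.61122037, -0.15416197,  0.14609424,  0.04696127]), np.float64(0.16456492740964435))
 zfixed [ 0.61240074 -0.15466602  0.04871428] 0.18078292556683773
 handle [ 0.59129489 -0.15569499  0.19391539]
('top',) (array([ 0.61095487, -0.15359917,  0.14972653,  0.04932825]), np.float64(0.09334877883965631))
 zfixed [ 0.61128605 -0.15498981  0.05097964] 0.09181453367499881
 handle [ 0.59018259 -0.15606659  0.19391539]
('scene',) (array([ 0.61180776, -0.15378113,  0.14701226,  0.04747   ]), np.float64(0.07853923647932126))
 zfixed [ 0.61282677 -0.15276647  0.05904758] 0.07828215987294862
 handle [ 0.59173269 -0.15401348  0.19391539]
scene [225 225  38  23 573]
top [372 216  37  13 367]
handle [ 0.58787115 -0.15595715  0.19056237  0.01718281  0.03741811] 0.33050566919699564
```

```bash
cat >> h.py <<'E'
def plan(wps,P=None,R=None,step=.048,ang=8.0):
    """wps: list of (pos,R). Prints rows in tool units from current measured pose."""
    if P is None:
        o=readout.get_obs(); P,R=np.array(o["tool_pos"]),Ro.from_euler("xyz",o["tcp_rot"]).as_matrix()
    rows=[]
    for Q,S in wps:
        w=Ro.from_matrix(R.T@S).as_rotvec(); d=Q-P
        n=max(1,int(np.ceil(max(np.linalg.norm(d)/step,np.degrees(np.linalg.norm(w))/ang))))
        for i in range(n):
            A=R@Ro.from_rotvec(w*i/n).as_matrix()
            rows.append(np.r_[A.T@d/n/.05,np.degrees(w)/n/8])
        P,R=Q,S
    for i in range(0,len(rows),5): print("["+",".join("["+",".join(f"{v:.2f}".rstrip("0").rstrip(".") if abs(v)>.005 else "0" for v in r)+"]" for r in rows[i:i+5])+"]")
def graspR(yaw,rock=0):
    S=sockR(yaw,rock); return np.c_[S[:,1],S[:,0],-S[:,2]]
YAW=.045; H=np.array([.590,-.155,.193])
E
python3 - <<'E'
from h import *
G=graspR(YAW); z=sockR(YAW)[:,2]; o=readout.get_obs(); R0=Ro.from_euler("xyz",o["tcp_rot"]).as_matrix()
w=Ro.from_matrix(R0.T@G).as_rotvec(); print(np.degrees(w))
mid=R0@Ro.from_rotvec(w*.5).as_matrix()
plan([(np.array([.48,.28,.33]),mid),(H+.055*z,G)])
E
```

```text
[-21.93672606 -14.9189676   67.26975203]
[[-0.73,-0.51,-0.21,-0.14,-0.09,0.42],[-0.76,-0.46,-0.21,-0.14,-0.09,0.42],[-0.78,-0.41,-0.21,-0.14,-0.09,0.42],[-0.81,-0.36,-0.21,-0.14,-0.09,0.42],[-0.83,-0.31,-0.21,-0.14,-0.09,0.42]]
[[-0.85,-0.25,-0.2,-0.14,-0.09,0.42],[-0.87,-0.2,-0.19,-0.14,-0.09,0.42],[-0.88,-0.15,-0.19,-0.14,-0.09,0.42],[-0.89,-0.09,-0.18,-0.14,-0.09,0.42],[-0.9,-0.03,-0.17,-0.14,-0.09,0.42]]
[[-0.79,-0.42,0.14,-0.14,-0.09,0.42],[-0.81,-0.38,0.14,-0.14,-0.09,0.42],[-0.83,-0.33,0.15,-0.14,-0.09,0.42],[-0.85,-0.29,0.15,-0.14,-0.09,0.42],[-0.86,-0.24,0.16,-0.14,-0.09,0.42]]
[[-0.87,-0.19,0.16,-0.14,-0.09,0.42],[-0.88,-0.14,0.17,-0.14,-0.09,0.42],[-0.88,-0.1,0.18,-0.14,-0.09,0.42],[-0.88,-0.05,0.19,-0.14,-0.09,0.42],[-0.88,0,0.2,-0.14,-0.09,0.42]]
```

Emit:
{"api": "arm_command", "payload": {
  "moves": [
    [[-0.73,-0.51,-0.21,-0.14,-0.09,0.42],[-0.76,-0.46,-0.21,-0.14,-0.09,0.42],[-0.78,-0.41,-0.21,-0.14,-0.09,0.42],[-0.81,-0.36,-0.21,-0.14,-0.09,0.42],[-0.83,-0.31,-0.21,-0.14,-0.09,0.42]]
  ],
  "jaw": 1
}}

```text
time: 2.62
tool_pos: [0.3508, 0.4577, 0.2762]
tcp_rot: [3.035, 0.048, 2.512]
ft_force: [1.2, -1.0, 0.5]
opening: 0.087
finger_force: 0.0
```

Emit:
{"api": "arm_command", "payload": {
  "moves": [
    [[-0.85,-0.25,-0.2,-0.14,-0.09,0.42],[-0.87,-0.2,-0.19,-0.14,-0.09,0.42],[-0.88,-0.15,-0.19,-0.14,-0.09,0.42],[-0.89,-0.09,-0.18,-0.14,-0.09,0.42],[-0.9,-0.03,-0.17,-0.14,-0.09,0.42]]
  ]
}}

```text
time: 3.25
tool_pos: [0.4811, 0.2783, 0.3297]
tcp_rot: [2.92, 0.062, 2.212]
ft_force: [0.7, 1.0, 0.1]
opening: 0.087
finger_force: 0.0
```

Emit:
{"api": "arm_command", "payload": {
  "moves": [
    [[-0.79,-0.42,0.14,-0.14,-0.09,0.42],[-0.81,-0.38,0.14,-0.14,-0.09,0.42],[-0.83,-0.33,0.15,-0.14,-0.09,0.42],[-0.85,-0.29,0.15,-0.14,-0.09,0.42],[-0.86,-0.24,0.16,-0.14,-0.09,0.42]]
  ]
}}

```text
time: 3.88
tool_pos: [0.5246, 0.0604, 0.2839]
tcp_rot: [2.805, 0.041, 1.912]
ft_force: [0.2, 0.4, 0.8]
opening: 0.0871
finger_force: 0.0
```

Emit:
{"api": "arm_command", "payload": {
  "moves": [
    [[-0.87,-0.19,0.16,-0.14,-0.09,0.42],[-0.88,-0.14,0.17,-0.14,-0.09,0.42],[-0.88,-0.1,0.18,-0.14,-0.09,0.42],[-0.88,-0.05,0.19,-0.14,-0.09,0.42],[-0.88,0,0.2,-0.14,-0.09,0.42]]
  ]
}}

```text
time: 4.5
tool_pos: [0.5685, -0.1564, 0.2389]
tcp_rot: [2.702, -0.011, 1.618]
ft_force: [0.3, -0.0, 0.2]
opening: 0.0871
finger_force: 0.0
```

Emit:
{"api": "arm_command", "payload": {
  "moves": [
    [[0,0,0.5,0,0,0],[0,0,0.5,0,0,0],[0,0,0.38,0,0,0],[0,0,0,0,0,0]]
  ]
}}

```text
time: 5.0
tool_pos: [0.597, -0.1527, 0.175]
tcp_rot: [2.706, -0.011, 1.62]
ft_force: [-0.2, 0.0, -0.1]
opening: 0.087
finger_force: 0.0
```

Run:
```python
from h import *
ims=[]
o=readout.get_obs(); print(o["tool_pos"],o["tcp_rot"],o["ft_force"])
for n in("scene","top"):
    im=vision.get_image(n); c=proj(H,n)[0].astype(int)
    ims.append(cv2.resize(im[c[1]-55:c[1]+55,c[0]-55:c[0]+55],(400,400),interpolation=2))
cv2.imwrite("pics/c2.png",np.hstack(ims)[:,:,::-1])
```

```text
[ 0.59696641 -0.15274305  0.17496598] [ 2.7063734  -0.01113453  1.61961992] [-0.18645642  0.00305855 -0.09781608]
```

View pics/c2.png

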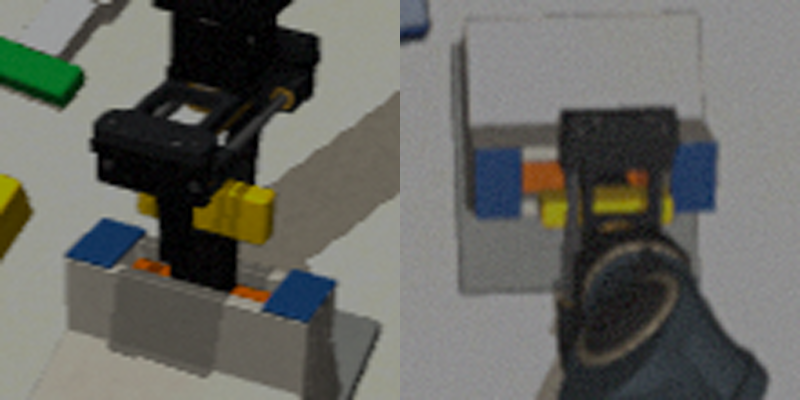

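Emit:
{"api": "arm_command", "payload": {
  "moves": [
    [[0,0,0,0,0,0],[0,0,0,0,0,0],[0,0,0,0,0,0],[0,0,0,0,0,0]]
  ],
  "jaw": 0
}}

```text
time: 5.6
tool_pos: [0.5975, -0.1531, 0.1765]
tcp_rot: [2.703, -0.011, 1.619]
ft_force: [0.2, 0.1, 0.7]
opening: 0.0547
finger_force: 0.0
```

Emit:
{"api": "arm_command", "payload": {
  "moves": [
    [[0,0,0,0,0,0],[0,0,0,0,0,0]]
  ]
}}

```text
time: 5.85
tool_pos: [0.5974, -0.1531, 0.1763]
tcp_rot: [2.704, -0.011, 1.619]
ft_force: [-0.4, -0.1, 0.1]
opening: 0.0355
finger_force: 0.0
```

Emit:
{"api": "arm_command", "payload": {
  "moves": [
    [[0,0,0,0,0,0],[0,0,0,0,0,0],[0,0,0,0,0,0]]
  ]
}}

```text
time: 6.22
tool_pos: [0.597, -0.1531, 0.176]
tcp_rot: [2.704, -0.011, 1.619]
ft_force: [-2.0, 0.8, 0.7]
opening: 0.0204
finger_force: 30.0
```

Emit:
{"api": "arm_command", "payload": {
  "moves": [
    [[0.12,0,0,0,-0.36,0],[0.12,0,0,0,-0.36,0],[0.12,0,0,0,-0.36,0],[0,0,0,0,0,0]]
  ]
}}

```text
time: 6.72
tool_pos: [0.5967, -0.1371, 0.1761]
tcp_rot: [2.699, 0.129, 1.553]
ft_force: [-2.4, -4.3, 1.0]
opening: 0.0204
finger_force: 30.0
```

Emit:
{"api": "arm_command", "payload": {
  "moves": [
    [[0.12,0,0,0,-0.36,0],[0.08,0,0,0,-0.25,0],[0,0,0,0,0,0]]
  ]
}}

```text
time: 7.1
tool_pos: [0.597, -0.128, 0.175]
tcp_rot: [2.692, 0.206, 1.515]
ft_force: [-1.4, -7.2, 2.0]
opening: 0.0206
finger_force: 30.0
```

Emit:
{"api": "arm_command", "payload": {
  "moves": [
    [[0.08,0,0,0,-0.25,0],[0,0,0,0,0,0]]
  ]
}}

```text
time: 7.35
tool_pos: [0.597, -0.1273, 0.1752]
tcp_rot: [2.687, 0.24, 1.495]
ft_force: [-3.9, -11.2, 6.7]
opening: 0.0203
finger_force: 30.0
```

Run:
```python
from h import *
o=readout.get_obs(); R=Ro.from_euler("xyz",o["tcp_rot"]).as_matrix()
S=graspR(.0); print(o["tool_pos"],o["ft_force"],o["wrist_torque"],"rotvec vs grasp",Ro.from_matrix(Ro.from_euler("xyz",[2.704,-.011,1.619]).as_matrix().T@R).as_rotvec())
ims=[]
for n in("scene","top"):
    im=vision.get_image(n); c=proj(H,n)[0].astype(int)
    ims.append(cv2.resize(im[c[1]-35:c[1]+45,c[0]-40:c[0]+40],(400,400),interpolation=2))
cv2.imwrite("pics/c3.png",np.hstack(ims)[:,:,::-1])
```

```text
[ 0.5969609  -0.12734955  0.17515794] [ -3.89750313 -11.17396116   6.66222105] [-2.35152374  0.99814453 -1.26844037] rotvec vs grasp [-0.00245858 -0.27909811  0.00337879]
```

View pics/c3.png

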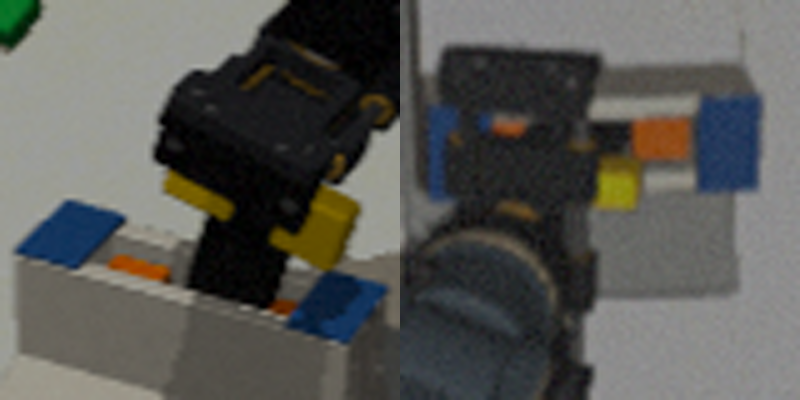

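Emit:
{"api": "arm_command", "payload": {
  "moves": [
    [[-0.12,0,0.003,0,0.36,0],[-0.12,0,0.003,0,0.36,0],[-0.12,0,0.003,0,0.36,0],[-0.12,0,0.003,0,0.36,0],[-0.12,0,0.003,0,0.36,0]]
  ]
}}

```text
time: 8.07
tool_pos: [0.5968, -0.151, 0.1769]
tcp_rot: [2.704, 0.005, 1.612]
ft_force: [-0.6, 0.4, -2.4]
opening: 0.0203
finger_force: 30.0
```

Emit:
{"api": "arm_command", "payload": {
  "moves": [
    [[-0.12,0,0.003,0,0.36,0],[-0.12,0,0.003,0,0.36,0],[-0.12,0,0.003,0,0.36,0],[0,0,0,0,0,0]]
  ]
}}

```text
time: 8.57
tool_pos: [0.5979, -0.1662, 0.1757]
tcp_rot: [2.701, -0.136, 1.678]
ft_force: [-3.4, 4.6, 3.0]
opening: 0.0202
finger_force: 30.0
```

Emit:
{"api": "arm_command", "payload": {
  "moves": [
    [[-0.12,0,0.003,0,0.36,0],[-0.12,0,0.003,0,0.36,0],[0,0,0,0,0,0]]
  ]
}}

```text
time: 8.95
tool_pos: [0.5995, -0.1766, 0.174]
tcp_rot: [2.693, -0.229, 1.724]
ft_force: [-3.7, 6.8, 5.8]
opening: 0.0204
finger_force: 30.0
```

Emit:
{"api": "arm_command", "payload": {
  "moves": [
    [[-0.1,0,0.003,0,0.25,0],[0,0,0,0,0,0]]
  ]
}}

```text
time: 9.2
tool_pos: [0.6, -0.1771, 0.174]
tcp_rot: [2.688, -0.266, 1.747]
ft_force: [-7.8, 12.6, 12.0]
opening: 0.0204
finger_force: 30.0
```

```bash
cat >> h.py <<'E'
G0=Ro.from_euler("xyz",[2.704,-.011,1.619]).as_matrix(); C0=np.array([.597,-.153,.1762])
E
python3 - <<'E'
from h import *
o=readout.get_obs(); R=Ro.from_euler("xyz",o["tcp_rot"]).as_matrix()
print(Ro.from_matrix(G0.T@R).as_rotvec(), G0.T@(o["tool_pos"]-C0))
plan([(C0,G0@Ro.from_rotvec([0,.06,0]).as_matrix())],step=.006)
E
```

```text
[ 0.00162546  0.28479408 -0.00445975] [-0.02423621  0.0008834   0.00251975]
[[0.1,0,0.02,0,-0.32,0.01],[0.1,0,0.01,0,-0.32,0.01],[0.1,0,0.01,0,-0.32,0.01],[0.1,0,0,0,-0.32,0.01],[0.1,0,0,0,-0.32,0.01]]
```

Emit:
{"api": "arm_command", "payload": {
  "moves": [
    [[0.13,0,0.01,0,-0.32,0],[0.12,0,0.01,0,-0.32,0],[0.12,0,0.01,0,-0.32,0],[0.1,0,0,0,-0.32,0],[0.1,0,0,0,-0.32,0]]
  ]
}}

```text
time: 9.82
tool_pos: [0.5974, -0.1571, 0.1761]
tcp_rot: [2.703, -0.049, 1.637]
ft_force: [-1.2, 0.2, -2.2]
opening: 0.0205
finger_force: 30.0
```

Emit:
{"api": "arm_command", "payload": {
  "moves": [
    [[0,0,0,0,0,0]]
  ]
}}

```text
time: 9.95
tool_pos: [0.5976, -0.1557, 0.1761]
tcp_rot: [2.704, -0.05, 1.641]
ft_force: [-0.5, 0.1, -2.1]
opening: 0.0204
finger_force: 30.0
```

Run:
```python
from h import *
o=readout.get_obs(); R=Ro.from_euler("xyz",o["tcp_rot"]).as_matrix()
print(Ro.from_matrix(G0.T@R).as_rotvec(), G0.T@(o["tool_pos"]-C0),o["ft_force"],o["wrist_torque"])
ims=[]
for n in("scene","top"):
    im=vision.get_image(n); c=proj(H,n)[0].astype(int)
    ims.append(cv2.resize(im[c[1]-35:c[1]+45,c[0]-40:c[0]+40],(400,400),interpolation=2))
cv2.imwrite("pics/c4.png",np.hstack(ims)[:,:,::-1])
```

```text
[ 0.00017012  0.04486874 -0.00278527] [-0.00273308  0.00037638  0.0002517 ] [-0.48602995  0.0694561  -2.14394712] [-0.10843112  0.69915383  0.00910692]
```

View pics/c4.png

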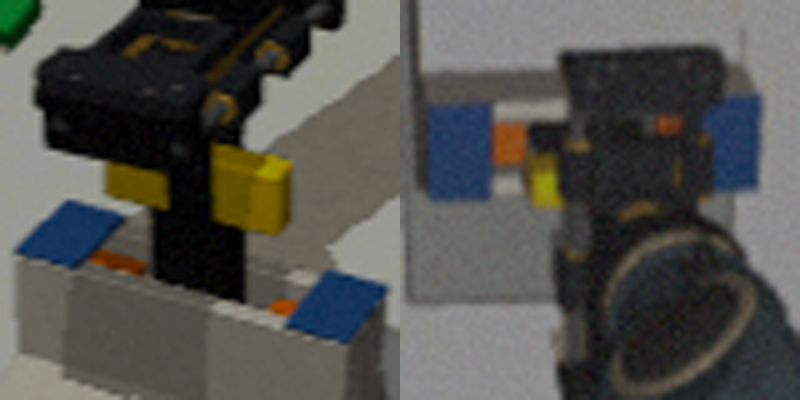

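Emit:
{"api": "arm_command", "payload": {
  "moves": [
    [[0.01,0,-0.2,0,0,0],[0.01,0,-0.2,0,0,0]]
  ]
}}

```text
time: 10.3
tool_pos: [0.5887, -0.1588, 0.195]
tcp_rot: [2.703, -0.05, 1.636]
ft_force: [-0.8, -0.1, -1.6]
opening: 0.0203
finger_force: 30.0
```

Emit:
{"api": "arm_command", "payload": {
  "moves": [
    [[0.03,0,-0.4,0,0,0],[0.03,0,-0.4,0,0,0],[0.03,0,-0.4,0,0,0],[0,0,0,0,0,0]]
  ]
}}

```text
time: 10.8
tool_pos: [0.5639, -0.1587, 0.2511]
tcp_rot: [2.699, -0.05, 1.637]
ft_force: [0.8, 0.3, -1.7]
opening: 0.0207
finger_force: 30.0
```

Emit:
{"api": "arm_command", "payload": {
  "moves": [
    [[0.03,0,-0.5,0,0,0],[0.03,0,-0.5,0,0,0],[0.02,0,-0.4,0,0,0]]
  ]
}}

```text
time: 11.18
tool_pos: [0.5334, -0.159, 0.3125]
tcp_rot: [2.704, -0.05, 1.637]
ft_force: [0.5, 0.1, -1.4]
opening: 0.0205
finger_force: 30.0
```

```bash
cat >> h.py <<'E'
CY=.132; CC=np.array([.5794,.2115,0])
def vertR(yaw,rock=0): 
    S=(Ro.from_euler("z",yaw)*Ro.from_euler("x",rock)).as_matrix(); return np.c_[S[:,1],S[:,0],-S[:,2]]
E
python3 - <<'E'
from h import *
o=readout.get_obs(); R=Ro.from_euler("xyz",o["tcp_rot"]).as_matrix(); print(o["tool_pos"],o["ft_force"])
plan([(np.array([.555,.0,.34]),R),(np.array([.5794,.2115,.335]),vertR(CY,.045))],step=.045)
E
```

```text
[ 0.53336339 -0.15899516  0.31254714] [ 0.47026374  0.12702123 -1.37255493]
[[0.79,0.19,-0.02,0,0,0],[0.79,0.19,-0.02,0,0,0],[0.79,0.19,-0.02,0,0,0],[0.79,0.19,-0.02,0,0,0],[0.84,0.11,0.12,0.63,0.01,-0.09]]
[[0.83,0.13,0.11,0.63,0.01,-0.09],[0.83,0.15,0.1,0.63,0.01,-0.09],[0.83,0.17,0.09,0.63,0.01,-0.09],[0.83,0.19,0.07,0.63,0.01,-0.09]]
```

Emit:
{"api": "arm_command", "payload": {
  "moves": [
    [[0.79,0.19,-0.02,0,0,0],[0.79,0.19,-0.02,0,0,0],[0.79,0.19,-0.02,0,0,0],[0.79,0.19,-0.02,0,0,0],[0.84,0.11,0.12,0.63,0.01,-0.09]]
  ]
}}

```text
time: 11.8
tool_pos: [0.5595, 0.0429, 0.3387]
tcp_rot: [2.794, -0.047, 1.649]
ft_force: [1.2, -0.3, -1.9]
opening: 0.0203
finger_force: 30.0
```

Emit:
{"api": "arm_command", "payload": {
  "moves": [
    [[0.83,0.13,0.11,0.63,0.01,-0.09],[0.83,0.15,0.1,0.63,0.01,-0.09],[0.83,0.17,0.09,0.63,0.01,-0.09],[0.83,0.19,0.07,0.63,0.01,-0.09],[0,0,0,0,0,0]]
  ]
}}

```text
time: 12.42
tool_pos: [0.5801, 0.2166, 0.332]
tcp_rot: [-3.139, -0.044, 1.707]
ft_force: [0.3, -1.4, -2.3]
opening: 0.0206
finger_force: 30.0
```

Run:
```python
from h import *
o=readout.get_obs(); R=Ro.from_euler("xyz",o["tcp_rot"]).as_matrix(); print(o["tool_pos"],o["ft_force"],Ro.from_matrix(vertR(CY).T@R).as_rotvec())
vision.get_image("top"); im=vision.get_image("scene"); P=o["tool_pos"]
c=proj(P-[0,0,.07],"scene")[0].astype(int); print(c)
k=im[c[1]-80:c[1]+80,c[0]-80:c[0]+80]; cv2.imwrite("pics/c5.png",cv2.resize(k,(600,600),interpolation=2)[:,:,::-1])
# predicted cart axis (tool-aligned) handle/foot
for ph in(-.1,0,.1):
    A=R@Ro.from_rotvec([0,ph,0]).as_matrix(); g=P-.019*R[:,2]; print(ph,(proj([g,g+.154*A[:,2]],"scene")-c+80)*3.75)
```

```text
[0.58005786 0.21657469 0.33203694] [ 0.29818799 -1.38440755 -2.30089221] [ 0.00225636  0.04428115 -0.00385187]
[395 262]
-0.1 [[317.29386589 211.83121083]
 [273.06627563 358.12040812]]
0 [[317.29386589 211.83121083]
 [298.39137418 362.9931476 ]]
0.1 [[317.29386589 211.83121083]
 [324.01339854 366.54983342]]
```

View pics/c5.png

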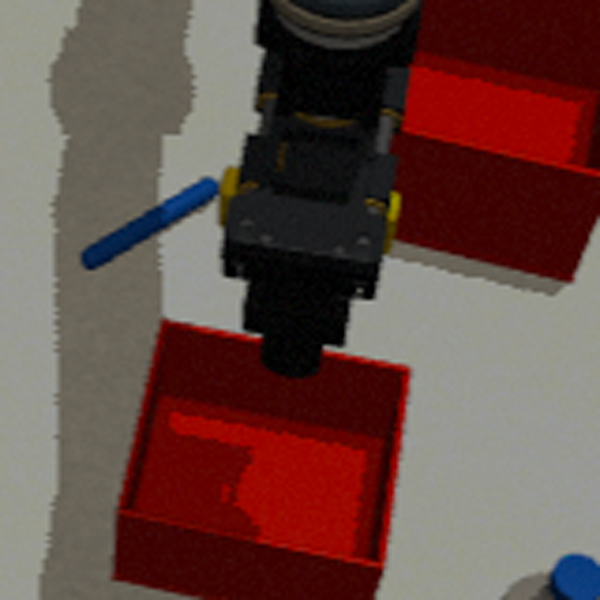

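Run:
```python
from h import *
Rz=Ro.from_euler("z",CY).as_matrix(); Q=CC+Rz@[0,-.050,0]; Rt=vertR(CY,.135)
plan([(Q+[0,0,.33],Rt),(Q+[0,0,.152],Rt)],step=.045)
```

```text
[[-0.5,0,0.01,0,0.33,-0.01],[-0.5,0,-0.01,0,0.33,-0.01],[-0.12,0,0.88,0,0,0],[-0.12,0,0.88,0,0,0],[-0.12,0,0.88,0,0,0]]
[[-0.12,0,0.88,0,0,0]]
```

Emit:
{"api": "arm_command", "payload": {
  "moves": [
    [[-0.5,0,0.01,0,0.33,0],[-0.5,0,0,0,0.33,0],[0,0,0,0,0,0],[-0.12,0,0.88,0,0,0],[-0.06,0,0.44,0,0,0]]
  ]
}}

```text
time: 13.15
tool_pos: [0.5849, 0.1615, 0.2627]
tcp_rot: [-3.141, -0.135, 1.699]
ft_force: [-0.3, -0.1, -1.7]
opening: 0.0204
finger_force: 30.0
```

Run:
```python
from h import *
o=readout.get_obs(); R=Ro.from_euler("xyz",o["tcp_rot"]).as_matrix(); P=o["tool_pos"];Rz=Ro.from_euler("z",CY).as_matrix()
print(P,o["ft_force"],Ro.from_matrix(vertR(CY).T@R).as_rotvec(),Rz.T@(P-CC))
im=vision.get_image("scene")
c=proj(P-[0,0,.09],"scene")[0].astype(int); print(c)
k=im[c[1]-60:c[1]+60,c[0]-60:c[0]+60]; cv2.imwrite("pics/c6.png",cv2.resize(k,(600,600),interpolation=2)[:,:,::-1])
z=P[2]+.019-.152
print((proj([CC+Rz@[0,y,z] for y in(-.05,-.04,-.03,-.02)],"scene")-c+60)*5)
```

```text
[0.58490542 0.16150543 0.2627344 ] [-0.3062756  -0.05732976 -1.6802872 ] [0.00060646 0.13519341 0.00330032] [-0.0011226  -0.05028425  0.2627344 ]
[367 278]
[[296.28813925 350.7649306 ]
 [316.88286475 354.8277589 ]
 [337.52993117 358.90091276]
 [358.2295383  362.98443159]]
```

View pics/c6.png

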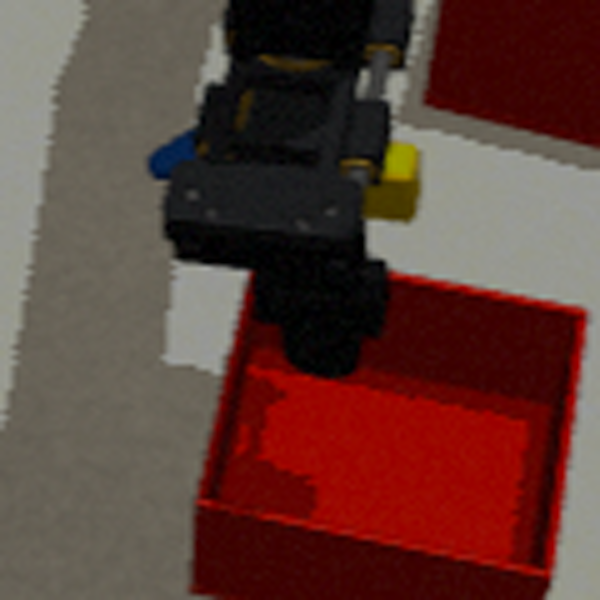

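Emit:
{"api": "arm_command", "payload": {
  "moves": [
    [[-0.06,0,0.8,0,0,0],[-0.11,0,0.8,0,0,0],[-0.06,0,0.45,0,0,0],[0,0,0,0,0,0]]
  ]
}}

```text
time: 13.7
tool_pos: [0.585, 0.1642, 0.1604]
tcp_rot: [-3.14, -0.135, 1.7]
ft_force: [-0.2, 0.4, -0.9]
opening: 0.0205
finger_force: 30.0
```

Emit:
{"api": "arm_command", "payload": {
  "moves": [
    [[-0.02,0,0.16,0,0,0],[-0.02,0,0.12,0,0,0],[0,0,0,0,0,0]]
  ]
}}

```text
time: 14.08
tool_pos: [0.5861, 0.1642, 0.1474]
tcp_rot: [3.14, -0.135, 1.7]
ft_force: [0.4, 0.5, -2.3]
opening: 0.0205
finger_force: 30.0
```

Emit:
{"api": "arm_command", "payload": {
  "moves": [
    [[-0.01,0,0.06,0,0,0],[0,0,0,0,0,0]]
  ]
}}

```text
time: 14.32
tool_pos: [0.5861, 0.1641, 0.1442]
tcp_rot: [3.14, -0.135, 1.7]
ft_force: [-1.3, -0.5, -2.0]
opening: 0.0206
finger_force: 30.0
```

Emit:
{"api": "arm_command", "payload": {
  "moves": [
    [[-0.01,0,0.05,0,0,0],[0,0,0,0,0,0]]
  ]
}}

```text
time: 14.58
tool_pos: [0.5861, 0.1639, 0.1415]
tcp_rot: [3.141, -0.135, 1.7]
ft_force: [-0.0, 0.2, -1.7]
opening: 0.0206
finger_force: 30.0
```

Emit:
{"api": "arm_command", "payload": {
  "moves": [
    [[0,0,0.03,0,0,0],[0,0,0,0,0,0]]
  ]
}}

```text
time: 14.82
tool_pos: [0.5867, 0.1642, 0.141]
tcp_rot: [3.139, -0.136, 1.7]
ft_force: [-0.1, -0.6, 3.8]
opening: 0.0209
finger_force: 30.0
```

Emit:
{"api": "arm_command", "payload": {
  "moves": [
    [[-0.08,0,0,0,0.22,0],[-0.08,0,0,0,0.22,0],[0,0,0,0,0,0]]
  ]
}}

```text
time: 15.2
tool_pos: [0.588, 0.1551, 0.1399]
tcp_rot: [3.139, -0.197, 1.698]
ft_force: [-0.6, -1.1, 6.5]
opening: 0.0208
finger_force: 30.0
```

Emit:
{"api": "arm_command", "payload": {
  "moves": [
    [[-0.06,0,0,0,0.16,0],[0,0,0,0,0,0]]
  ]
}}

```text
time: 15.45
tool_pos: [0.5884, 0.1528, 0.1395]
tcp_rot: [3.139, -0.219, 1.699]
ft_force: [-1.5, -1.6, 7.5]
opening: 0.0205
finger_force: 30.0
```

Gap nearly closed; release.

Emit:
{"api": "arm_command", "payload": {
  "moves": [
    [[0,0,0,0,0,0],[0,0,0,0,0,0],[0,0,0,0,0,0],[0,0,0,0,0,0]]
  ],
  "jaw": 0.7
}}

```text
time: 15.95
tool_pos: [0.5874, 0.1536, 0.1381]
tcp_rot: [3.141, -0.219, 1.7]
ft_force: [-0.6, 0.4, 0.2]
opening: 0.0529
finger_force: 0.0
```

Emit:
{"api": "arm_command", "payload": {
  "moves": [
    [[0,0,-0.4,0,0,0],[0,0,-0.6,0,0,0],[0,0,-0.9,0,0,0],[0,0,-0.9,0,0,0],[0,0,-0.9,0,0,0]]
  ]
}}

```text
time: 16.58
tool_pos: [0.5924, 0.1132, 0.3203]
tcp_rot: [3.14, -0.219, 1.7]
ft_force: [0.9, 0.7, -0.4]
opening: 0.0608
finger_force: 0.0
```

Run:
```python
from h import *
ims=[]
for n in("scene","top"):
    im=vision.get_image(n); c=proj([.58,.2,.08],n)[0].astype(int)
    ims.append(cv2.resize(im[c[1]-65:c[1]+65,c[0]-65:c[0]+65],(400,400),interpolation=2))
cv2.imwrite("pics/c7.png",np.hstack(ims)[:,:,::-1])
```

```text
(no output)
```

View pics/c7.png

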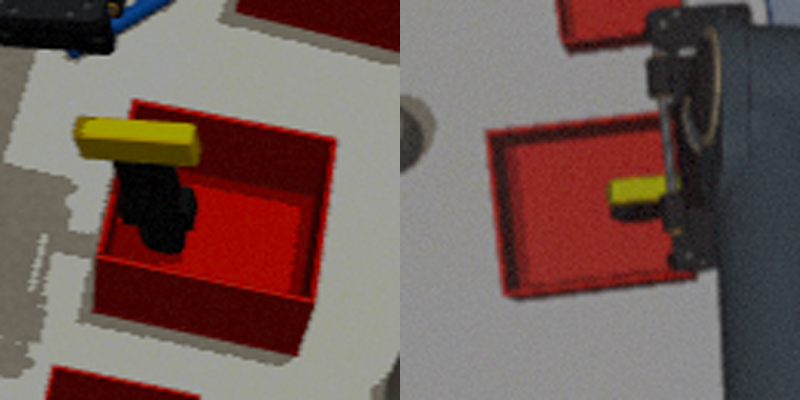

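```bash
python3 -c "
from bench import order; print(order.hand_in())"
```

```text
the job is handed in; nothing more can be done
None
```

The cartridge was rocked to its stop on both sides, which pushed both clamps back, and drew out with no resistance. It now stands foot-down in the middle-sized red caddy, leaning on the wall with the gripper clear, and the job was handed in at about 17 s. I took no final picture of the clamps; that they are fully back rests on feeling both stops, the earlier picture and the free pull.

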